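# Drop a spoiled chocolate bar through the scrap box's flap

## Robot

A 6-joint arm with a two-finger parallel gripper is mounted at the origin on a cart in front of the work surface, level with it; the furniture and walls round the work are solid. World frame = base frame: x ahead of the robot, y to its left, z up, the work surface at z = 0. Lengths are in m, angles in rad, forces in N, time in s.
With the tool pointing down it reaches from about 0.425 to 0.95 m from the base axis. Payload 3.5 kg.
Tool frame: the origin (TCP) lies on the centre line of the jaws, within the pads' length; the fingertips stand 11 mm ahead of it and the grasp point (between the pads) lies 8 mm behind it; x points along the fingers, y is the direction in which the jaws open and shut, and the axes are right-handed (so a half turn about x gives the same grasp; the last joint's range is limited). The gripper opens to 85 mm and grips with 20 to 120 N. Pads are 22 mm wide; open, the fingers measure 114 mm over their backs; the gripper's body (76 mm by 85 mm) begins 54 mm behind the grasp point. The pads swing forward as they close: fully open they stand 13 mm farther back than shut.
Start: joints at [1.179, 0.286, 1.577, -0, 1.279, -0.15], TCP at [0.162, 0.655, 0.242] pointing down, gripper open.
Joint ranges: [-2.77, 2.77], [-0.9, 2.22], [0.21, 2.48], [-1.53, 4.67], [0.24, 2.81], [-2.84, 2.84]. Speed limits (rad/s): [2.79, 2.79, 3.14, 3.14, 3.14, 3.14].

## Interface

Orientations are given as a unit quaternion [x, y, z, w].
In Python, from plant import ctrl gives the robot as it stands. The module is installed in compiled form; this text tells all that it offers.
- The arm moves only by the tool drive_tool, never from a script. Its argument "series" is a list of rows, each a list of 2 entries, a list of its own where there are three numbers: the shift along the tool's x, y, z in units of 50 mm (1.0 is 50 mm), then the turn, a rotation vector about the tool's x, y, z in degrees. A call has 1 to 5 rows; each row shifts and turns the pose as measured when the row begins, along the tool's axes as they then stand; what a row does not reach is not made up. A row lasts 1/10 s, in which the tool goes at most 50 mm and 8.59 degrees, less where a joint would pass 70% of its speed; a pose out of reach is approached as far as the arm can. A call is refused whole if a number of a shift passes 1 or a number of a turn 8.59, either way. A call with a gripper value outside its range is refused whole. "grip" is the gripper's target within -1 to 1 (fully open at 1, half-way at 0, shut at -1), set as the call begins (left out, the last holds). The fingers move at their own pace and stop on an object; "newtons" is the grip in N (left out, the last holds). Time passes only in rows, so rows that do not move let the fingers close. It gives the time, the measured TCP pose, the force and the opening at its end, in the units of the state.
- ctrl.get_state(): the state, without advancing time (a new reading comes with each control period).
- ctrl.read_camera(name): name is "scene" or "top"; returns a dict with "img" (480x640x3 uint8, red, green, blue), "camera_matrix" (3x3 intrinsics, pixels), "R" (3x3) and "t" (3): a world point X has camera coordinates R X + t. Camera axes: x right, y down, z forward; pixel columns grow to the right and rows downward; lengths in m; the calibration is good to about 2 mm. A picture is of the moment at which its call begins. There is no depth.
- ctrl.sign_off(): hands the job in, once; it reports no verdict.
The state is a dict: "time": time; "qpos": joint angles; "dq": joint speeds; "joint_efforts": joint torques, N m; "eef_pos": TCP position; "tcp_rot": TCP orientation; "contact_force": force on the tool from outside, world axes, zero at the start; "wrist_torque": the same for the moment, N m; "opening": opening from 0.0 (shut) to 1.0 (fully open).
Only numpy, scipy, OpenCV 4.12 (cv2) and the standard library are available. Lean on these libraries where they do the work, as an engineer would, in place of code of your own. Each camera call takes 0.05 s, during which the arm holds its last target.

## Task

The striped milk-chocolate bar lying on the steel landing of the scrap box is spoiled and goes into the box for remelting. Do not grip or lift it and do not force it against the shut flap: push it gently along the landing up to the flap, press the self-closing flap open with one finger while the bar is still on the landing, and with that finger still holding the flap open push the bar over the edge with the other finger so that it drops into the box. Then withdraw so that the flap shuts, and leave the other things on the table where they are.

Things in the scene. Friction and masses are not known exactly. Their poses are not given: they have to be found in the camera images.
- scrap_box: Scrap box fixed to the table: light wooden box with a steel top, 270 long (x) x 136 wide (y), walls 8, hollow all through, floor 12 above the table. Origin on the table under the middle of the sill; x points level from the landing across the flap to the hood (the pushing direction), z up. A brass knob stands 24 out of its front, below the landing.
- sill (a point): Middle of the sill: the far edge of the level steel landing, on its surface, 100 above the table. The landing runs from x = -120 to 0 of the box, 114 wide between 9 high side edges, open at its front end. From x = 0 to 90 lies the mouth, 120 wide, covered by the flap.
- hinge (a point): Middle of the flap's hinge line, along the box's y: 90 beyond the sill, 132 above the table (32 above the landing). Wooden cheeks on both sides of the mouth rise with the flap to about 137 above the table; behind the hinge (x = 93 to 155) lies the flat hood, its top 139 above the table.
- flap_edge (a point): Middle of the flap's free edge (moves with the flap). Shut, it lies 3 beyond the sill and 1.5 below the landing surface.
- flap (a joint): Aluminium flap, 112 wide, 93 long, 3 thick. 0 = shut: slopes up from sill to hinge at 21 degrees. Grows (rad) as the free edge swings down into the box, to 1.2. A spring shuts it within a second: 1.5 to 3.5 N to hold; a chocolate's weight does not open it. A fingertip coming down on its middle to just above landing height, then moving towards the hinge at that height, opens it to 0.6 or more.
- bar_center (a point): Centre of the spoiled bar: loose milk-chocolate bar with white stripes, 24 wide (its x; the solid part 20) x 60 long (its y) x 25 high, 17 to 30 g, lying on the landing roughly across it, centre 12.5 above the landing. It turns when pushed off its middle.
- dark_bar: Bystander: dark chocolate bar with stripes, 22 x 52 x 23, on the table right of the box. Origin under its centre. (Left of the box, near x = 0.48, y = -0.09 m, stands a fixed glass bean jar with a lid, about 0.2 m high.)
- praline_a: Bystander: domed praline, 36 across, 27 high, on the table right of the box. Origin under its centre.
- praline_b: Bystander: domed praline, 34 across, 31 high, on the table right of the box. Origin under its centre.
- mallet: Bystander: wooden mallet, 68 x 189 x 38, lying at the left front. Origin under its centre.
- brittle: Bystander: piece of seed brittle, 71 x 97 x 17, lying at the left front. Origin under its centre.
Things that resemble listed ones, but are neither listed nor needed, are in the scene too. Leave any yellow look-alike of the part that bears bar_center alone.

How it is judged:
By the outcome, as a careful person would: the job done as asked, in the order asked, and still so for the second after the job is handed in, with the robot touching nothing.
It also fails if it takes over 45 s, if anything falls off the work surface, if the arm or the gripper's body presses on something with over 40 N, if the wrist force passes 120 N, or if a joint passes its speed limit or range.

## Working session

There is one attempt and no reset: what is moved stays moved. The work goes in short steps, Python scripts to look and compute and a tool call to move; the robot and the scene stay as the last step left them, time stands still between calls to the robot, and variables do not carry over. Pictures are saved under pics/ and viewed, and the job is handed in when it is done.

Besides the shell and the picture viewer there is one more tool, called after "Call:" as name(argument=value, ...), one argument or row to a line, values as JSON. drive_tool: Moves the arm, as the interface text tells. Its arguments: {"type":"object","properties":{"series":{"type":"array"},"grip":{"type":"number"},"newtons":{"type":"number"}},"required":["series"]}

```bash
mkdir -p pics; ls; cat > h.py <<'E'
from plant import ctrl
import numpy as np, cv2, json, os
def snap(name,out):
    d=ctrl.read_camera(name); cv2.imwrite(f'pics/{out}.png',d['img'][:,:,::-1]); 
    np.savez(f'pics/{out}.npz',K=d['camera_matrix'],R=d['R'],t=d['t']); return d
def ray(f,px,z):
    c=np.load(f'pics/{f}.npz'); K,R,t=c['K'],c['R'],c['t']
    d=R.T@np.linalg.solve(K,np.array([px[0],px[1],1.])); o=-R.T@t
    return o+d*(z-o[2])/d[2]
def proj(f,X):
    c=np.load(f'pics/{f}.npz'); p=c['K']@(c['R']@np.asarray(X)+c['t']); return p[:2]/p[2]
def crop(f,x0,y0,x1,y1,s,out):
    im=cv2.imread(f'pics/{f}.png')[y0:y1,x0:x1]; cv2.imwrite(f'pics/{out}.png',cv2.resize(im,None,fx=s,fy=s,interpolation=cv2.INTER_CUBIC))
E
python3 - <<'E'
from h import *
s=ctrl.get_state()
for k,v in s.items(): print(k,np.round(v,4))
for n in('scene','top'):
    d=snap(n,n+'0'); print(n,np.round(d['camera_matrix'],1).tolist(),np.round(-d['R'].T@d['t'],3),np.round(d['R'],3).tolist())
E
```

```text
pics
time 0.0
qpos [ 1.179   0.2872  1.5782 -0.      1.2786 -0.15  ]
dq [ 0.0012 -0.001  -0.0004 -0.0029 -0.0001  0.0005]
joint_efforts [ 6.00000e-04 -4.05976e+01 -2.92630e+01 -1.00000e-04  5.70000e-03
 -0.00000e+00]
eef_pos [0.1614 0.6548 0.2409]
tcp_rot [ 0.0845  0.7022 -0.0861  0.7017]
contact_force [-0.3664 -0.9456  0.4636]
wrist_torque [0.0266 0.0294 0.0225]
opening 0.9966
scene [[508.7, 0.0, 317.9], [0.0, 508.7, 242.9], [0.0, 0.0, 1.0]] [-0.16  -0.64   1.008] [[0.664, -0.748, 0.008], [-0.525, -0.473, -0.708], [0.533, 0.466, -0.707]]
top [[441.5, 0.0, 321.4], [0.0, 441.5, 231.6], [0.0, 0.0, 1.0]] [ 0.256 -0.053  1.383] [[-0.028, -1.0, -0.011], [-0.983, 0.029, -0.182], [0.182, 0.006, -0.983]]
```

View pics/scene0.png

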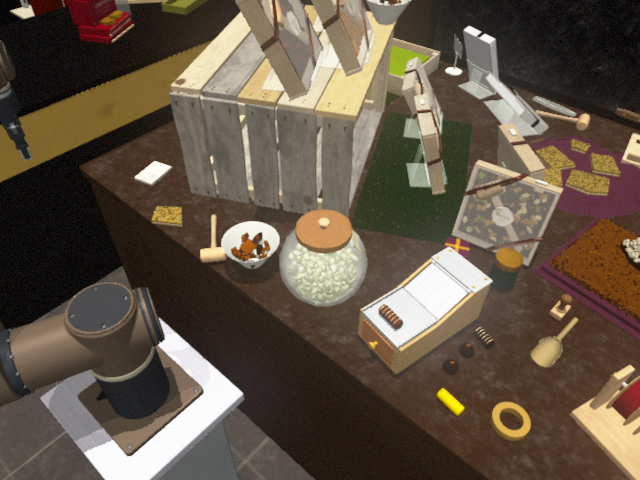

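View pics/top0.png

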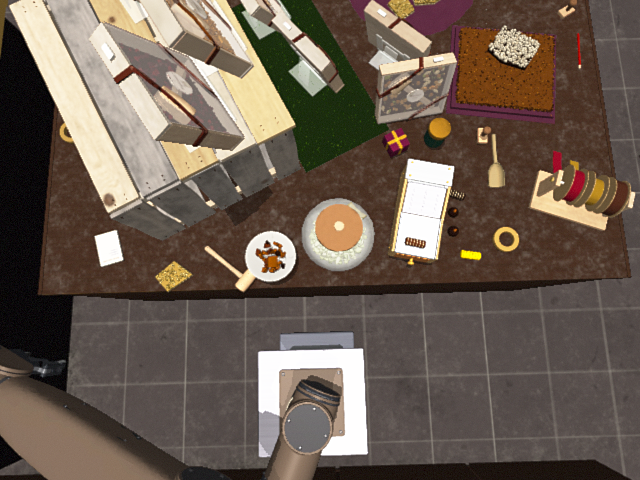

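```bash
python3 - <<'E'
from h import *
crop('top0',370,145,480,275,5,'c1'); crop('scene0',340,235,510,385,4.5,'c2')
E
```

```text
(no output)
```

View pics/c1.png

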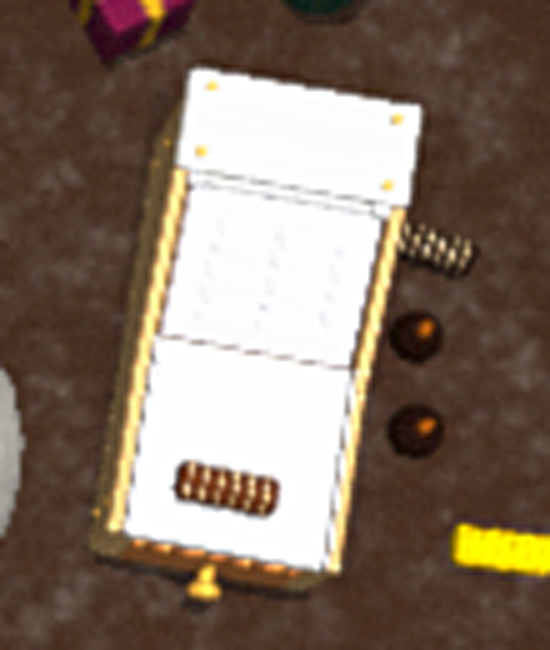

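View pics/c2.png

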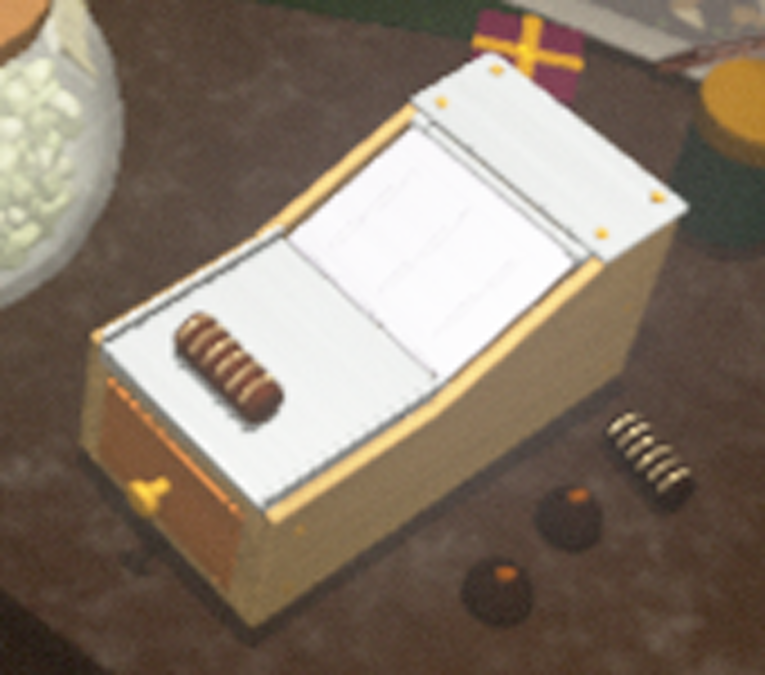

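```bash
cat > fit.py <<'E'
from h import *
from scipy.optimize import least_squares
def up(p,x0,y0,s): return (np.array(p)+.5)/s-.5+[x0,y0]
T=lambda p: up(p,370,145,5); S=lambda p: up(p,340,235,4.5)
M=[(.155,.068,.139,(190,70),(492,53)),(.155,-.068,.139,(420,107),(688,208)),(.093,.068,.139,(178,165),(412,98)),(.093,-.068,.139,(408,206),(605,262)),
(0,.057,.1,(165,337),(284,235)),(0,-.057,.1,(352,370),(437,377)),(-.12,.057,.1,(128,535),(103,343)),(-.12,-.057,.1,(325,570),(268,505))]
def W(q,X): c,s=np.cos(q[2]),np.sin(q[2]); return np.array([q[0]+c*X[0]-s*X[1],q[1]+s*X[0]+c*X[1],X[2]])
def res(q,full=False):
    r=[]
    for x,y,z,a,b in M:
        w=W(q,(x,y,z)); r+=[proj('top0',w)-T(a),proj('scene0',w)-S(b)]
    return np.array(r) if full else np.ravel(r)
o=least_squares(res,[.6,-.3,0],loss='soft_l1'); q=o.x
print(q,np.degrees(q[2])); print(np.round(res(q,True),1).tolist())
def inv(w): c,s=np.cos(q[2]),np.sin(q[2]); d=np.array(w[:2])-q[:2]; return np.array([c*d[0]+s*d[1],-s*d[0]+c*d[1]])
if __name__=='__main__':
  for nm,f,U,pts in(('top','top0',T,[(227,487),(180,480),(276,495)]),('scene','scene0',S,[(228,362),(190,330),(268,398)])):
    for p in pts:
        for z in (.1125,.12): w=ray(f,U(p),z); print(nm,p,z,np.round(w,4),np.round(inv(w),4))
E
python3 fit.py
```

```text
[ 0.53413179 -0.34147948 -0.21504551] -12.321199923386779
[[0.6, -0.8], [-0.2, -0.9], [0.5, -0.2], [0.5, -0.5], [-0.2, 0.0], [-0.8, 0.0], [0.1, 0.0], [0.3, -0.1], [-1.0, -0.2], [-0.4, 0.8], [-0.3, 0.1], [1.1, 1.7], [0.1, -0.5], [0.1, 1.0], [-0.6, -0.4], [-1.9, 0.4]]
top (227, 487) 0.1125 [ 0.4523 -0.3169  0.1125] [-0.0852  0.0065]
top (227, 487) 0.12 [ 0.4511 -0.3154  0.12  ] [-0.0867  0.0078]
top (180, 480) 0.1125 [ 0.4572 -0.2899  0.1125] [-0.0862  0.0339]
top (180, 480) 0.12 [ 0.456  -0.2885  0.12  ] [-0.0876  0.035 ]
top (276, 495) 0.1125 [ 0.4467 -0.345   0.1125] [-0.0846 -0.0221]
top (276, 495) 0.12 [ 0.4456 -0.3433  0.12  ] [-0.0861 -0.0207]
scene (228, 362) 0.1125 [ 0.4546 -0.3159  0.1125] [-0.0832  0.008 ]
scene (228, 362) 0.12 [ 0.4494 -0.3186  0.12  ] [-0.0876  0.0043]
scene (190, 330) 0.1125 [ 0.458  -0.2905  0.1125] [-0.0853  0.0335]
scene (190, 330) 0.12 [ 0.4528 -0.2934  0.12  ] [-0.0897  0.0296]
scene (268, 398) 0.1125 [ 0.45   -0.3427  0.1125] [-0.0819 -0.0192]
scene (268, 398) 0.12 [ 0.4449 -0.3452  0.12  ] [-0.0864 -0.0227]
```

```bash
cat >> h.py <<'E'
from scipy.spatial.transform import Rotation as Ro
Q=np.array([0.5341,-0.3415,-0.21505])
def st(p=True):
    s=ctrl.get_state(); R=Ro.from_quat(s['tcp_rot']); 
    if p:
        b=tobox(s['eef_pos']); 
        print('t',round(float(s['time']),2),'pos',np.round(s['eef_pos'],4),'box',np.round(b*1000,1),'open',round(float(s['opening']),3),'F',np.round(s['contact_force'],1),'q',np.round(s['qpos'],2))
        Y=R.as_matrix(); print('tilt x axis',np.round(Y[:,0],3),'y yaw',round(np.degrees(np.arctan2(Y[1,1],Y[0,1])),2))
    return s,R
def tobox(w): c,s=np.cos(Q[2]),np.sin(Q[2]); d=np.array(w[:2])-Q[:2]; return np.array([c*d[0]+s*d[1],-s*d[0]+c*d[1],w[2]-.1])
def toworld(b): c,s=np.cos(Q[2]),np.sin(Q[2]); return np.array([Q[0]+c*b[0]-s*b[1],Q[1]+s*b[0]+c*b[1],b[2]+.1])
def Rt(yaw): # tool x down, y at yaw
    y=np.array([np.cos(yaw),np.sin(yaw),0]); x=np.array([0,0,-1.]); return Ro.from_matrix(np.stack([x,y,np.cross(x,y)],1))
def plan(way,n=None):
    """way: list of (pos,Rot,mm per row)"""
    s,R=st(False); p=np.array(s['eef_pos'])
    for tp,tR,mm in way:
        d=tp-p; rv=(R.inv()*tR).as_rotvec(degrees=True)
        k=int(np.ceil(max(np.linalg.norm(d)*1000/mm,np.linalg.norm(rv)/8.,1)))
        print('--',k,'rows')
        for i in range(k):
            print([np.round(R.inv().apply(d/k)/.05,3).tolist(),np.round(rv/k,2).tolist()],end=',\n' if i%5==4 or i==k-1 else ',')
            R=R*Ro.from_rotvec(rv/k,degrees=True)
        p=tp;R=tR
E
python3 - <<'E'
from h import *
s,R=st(); print(np.round(R.as_matrix(),3))
for n,p,z in [('crate near-left top',(118,218),.3),('crate right top',(298,130),.3),('crate bot',(165,232),.2),('lid',(338,227),.2),('boxtop',(240,150),.4),('praline',(453,212),.03),('p2',(453,231),.03)]:
    print(n,np.round(ray('top0',p,z),3))
for p in [(185,85),(330,95),(350,205)]: print(np.round(ray('scene0',p,.3),3),np.round(ray('scene0',p,.0),3))
E
```

```text
t 0.1 pos [0.1614 0.6548 0.2411] box [-576.8  893.8  141.1] open 0.999 F [ 0.3  0.2 -0.3] q [ 1.18  0.29  1.58  0.    1.28 -0.15]
tilt x axis [-0.001 -0.002 -1.   ] y yaw 76.15
[[-0.001  0.239  0.971]
 [-0.002  0.971 -0.239]
 [-1.    -0.002 -0.   ]]
crate near-left top [0.506 0.465 0.3  ]
crate right top [0.727 0.007 0.3  ]
crate bot [0.486 0.382 0.2  ]
lid [ 0.486 -0.092  0.2  ]
boxtop [0.638 0.138 0.4  ]
praline [ 0.557 -0.459  0.03 ]
p2 [ 0.496 -0.454  0.03 ]
[0.596 0.529 0.3  ] [0.916 1.024 0.   ]
[0.831 0.187 0.3  ] [1.251 0.538 0.   ]
[ 0.505 -0.149  0.3  ] [0.787 0.059 0.   ]
```

```bash
python3 - <<'E'
from h import *
r=np.radians
a=[(.13,.50,.30,66),(.33,.345,.33,36),(.46,.13,.33,12),(.465,-.12,.33,-8)]
w=[(np.array(x[:3]),Rt(r(x[3])),46) for x in a]
e=toworld((-.135,.0065,.0)); print(e); w.append((np.array([e[0],e[1],.30]),Rt(Q[2]),46))
plan(w)
E
```

```text
[ 0.4035967  -0.30634123  0.1       ]
-- 4 rows
[[-0.293, -0.79, 0.033], [2.54, -0.0, 0.03]],[[-0.293, -0.787, 0.068], [2.54, -0.0, 0.03]],[[-0.294, -0.784, 0.103], [2.54, -0.0, 0.03]],[[-0.294, -0.778, 0.137], [2.54, -0.0, 0.03]],
-- 6 rows
[[-0.1, -0.201, 0.819], [5.0, 0.0, 0.0]],[[-0.1, -0.129, 0.834], [5.0, 0.0, 0.0]],[[-0.1, -0.056, 0.842], [5.0, 0.0, 0.0]],[[-0.1, 0.018, 0.843], [5.0, 0.0, 0.0]],[[-0.1, 0.091, 0.838], [5.0, 0.0, 0.0]],
[[-0.1, 0.164, 0.827], [5.0, 0.0, 0.0]],
-- 6 rows
[[0.0, -0.071, 0.835], [4.0, -0.0, 0.0]],[[0.0, -0.012, 0.837], [4.0, -0.0, 0.0]],[[0.0, 0.046, 0.836], [4.0, -0.0, 0.0]],[[0.0, 0.104, 0.831], [4.0, -0.0, 0.0]],[[0.0, 0.162, 0.822], [4.0, -0.0, 0.0]],
[[0.0, 0.219, 0.808], [4.0, -0.0, 0.0]],
-- 6 rows
[[0.0, -0.157, 0.819], [3.33, 0.0, -0.0]],[[0.0, -0.109, 0.826], [3.33, 0.0, -0.0]],[[0.0, -0.061, 0.831], [3.33, 0.0, -0.0]],[[0.0, -0.012, 0.833], [3.33, 0.0, -0.0]],[[-0.0, 0.036, 0.833], [3.33, 0.0, -0.0]],
[[-0.0, 0.084, 0.829], [3.33, 0.0, -0.0]],
-- 5 rows
[[0.12, -0.139, 0.772], [0.86, 0.0, 0.0]],[[0.12, -0.128, 0.774], [0.86, 0.0, 0.0]],[[0.12, -0.116, 0.776], [0.86, 0.0, 0.0]],[[0.12, -0.104, 0.778], [0.86, 0.0, 0.0]],[[0.12, -0.093, 0.779], [0.86, 0.0, 0.0]],
```

Call:
drive_tool(
  series=[
    [[-0.29,-0.79,0.03],[2.5,0,0]],
    [[-0.29,-0.79,0.07],[2.5,0,0]],
    [[-0.29,-0.78,0.1],[2.5,0,0]],
    [[-0.29,-0.78,0.14],[2.5,0,0]],
  ],
  grip=-1,
  newtons=20,
)

```text
time: 0.5
eef_pos: [0.129, 0.496, 0.2909]
tcp_rot: [0.141, 0.693, -0.155, 0.69]
contact_force: [0.2, -0.4, 1.8]
opening: 0.332
```

Call:
drive_tool(
  series=[
    [[-0.1,-0.2,0.82],[5,0,0]],
    [[-0.1,-0.13,0.83],[5,0,0]],
    [[-0.1,-0.06,0.84],[5,0,0]],
    [[-0.1,0.02,0.84],[5,0,0]],
    [[-0.1,0.09,0.84],[5,0,0]],
  ],
)

```text
time: 1.0
eef_pos: [0.2932, 0.3597, 0.3179]
tcp_rot: [0.29, 0.642, -0.303, 0.642]
contact_force: [-0.0, 0.9, 0.1]
opening: -0.0
```

```bash
python3 - <<'E'
from h import *
st()
r=np.radians
a=[(.46,.13,.33,12),(.465,-.12,.33,-8)]
w=[(np.array(x[:3]),Rt(r(x[3])),46) for x in a]
e=toworld((-.135,.0065,.0)); w.append((np.array([e[0],e[1],.25]),Rt(Q[2]),46))
plan(w)
E
```

```text
t 1.0 pos [0.2932 0.3597 0.3179] box [-385.   633.6  217.9] open -0.0 F [-0.   0.9  0.1] q [ 0.67 -0.24  1.97 -0.01  1.42 -0.03]
tilt x axis [-0.008 -0.016 -1.   ] y yaw 40.38
-- 7 rows
[[-0.028, -0.063, 0.809], [4.05, 0.09, 0.12]],[[-0.029, -0.005, 0.811], [4.05, 0.09, 0.12]],[[-0.03, 0.052, 0.809], [4.05, 0.09, 0.12]],[[-0.031, 0.109, 0.804], [4.05, 0.09, 0.12]],[[-0.032, 0.166, 0.794], [4.05, 0.09, 0.12]],
[[-0.033, 0.222, 0.78], [4.05, 0.09, 0.12]],[[-0.034, 0.276, 0.762], [4.05, 0.09, 0.12]],
-- 6 rows
[[0.0, -0.157, 0.819], [3.33, 0.0, -0.0]],[[0.0, -0.109, 0.826], [3.33, 0.0, -0.0]],[[0.0, -0.061, 0.831], [3.33, 0.0, -0.0]],[[0.0, -0.012, 0.833], [3.33, 0.0, -0.0]],[[-0.0, 0.036, 0.833], [3.33, 0.0, -0.0]],
[[-0.0, 0.084, 0.829], [3.33, 0.0, -0.0]],
-- 5 rows
[[0.32, -0.139, 0.772], [0.86, 0.0, 0.0]],[[0.32, -0.128, 0.774], [0.86, 0.0, 0.0]],[[0.32, -0.116, 0.776], [0.86, 0.0, 0.0]],[[0.32, -0.104, 0.778], [0.86, 0.0, 0.0]],[[0.32, -0.093, 0.779], [0.86, 0.0, 0.0]],
```

Call:
drive_tool(
  series=[
    [[-0.03,-0.06,0.81],[4,0.1,0.1]],
    [[-0.03,0,0.81],[4,0.1,0.1]],
    [[-0.03,0.05,0.81],[4,0.1,0.1]],
    [[-0.03,0.11,0.8],[4,0.1,0.1]],
    [[-0.03,0.17,0.8],[4,0.1,0.1]],
  ],
)

```text
time: 1.5
eef_pos: [0.4157, 0.1878, 0.3256]
tcp_rot: [0.406, 0.578, -0.41, 0.577]
contact_force: [0.3, 0.8, 0.9]
opening: -0.001
```

Call:
drive_tool(
  series=[
    [[-0.03,0.22,0.78],[4,0.1,0.1]],
    [[-0.03,0.28,0.76],[4,0.1,0.1]],
    [[0,-0.15,0.82],[3.3,0,0]],
    [[0,-0.1,0.83],[3.3,0,0]],
    [[0,-0.06,0.83],[3.3,0,0]],
  ],
)

```text
time: 2.0
eef_pos: [0.4659, -0.0115, 0.3262]
tcp_rot: [0.496, 0.505, -0.497, 0.502]
contact_force: [0.4, -0.2, -0.1]
opening: 0.001
```

Call:
drive_tool(
  series=[
    [[0,0,0.83],[3.3,0,0]],
    [[0,0.04,0.83],[3.3,0,0]],
    [[0,0.08,0.83],[3.3,0,0]],
  ],
)

```text
time: 2.3
eef_pos: [0.4646, -0.1411, 0.3246]
tcp_rot: [-0.539, -0.459, 0.541, -0.455]
contact_force: [1.1, 0.2, 0.2]
opening: 0.001
```

```bash
python3 - <<'E'
from h import *
st()
e=toworld((-.135,.0065,.0));plan([(np.array([e[0],e[1],.25]),Rt(Q[2]),46)])
E
```

```text
t 2.3 pos [ 0.4646 -0.1411  0.3246] box [-110.7  180.9  224.6] open 0.001 F [1.1 0.2 0.2] q [-0.5  -0.19  1.93 -0.    1.42 -0.34]
tilt x axis [-0.006  0.002 -1.   ] y yaw -9.51
-- 5 rows
[[0.299, -0.129, 0.692], [0.56, -0.01, 0.07]],[[0.299, -0.123, 0.694], [0.56, -0.01, 0.07]],[[0.299, -0.117, 0.695], [0.56, -0.01, 0.07]],[[0.299, -0.11, 0.696], [0.56, -0.01, 0.07]],[[0.299, -0.104, 0.697], [0.56, -0.01, 0.07]],
```

Call:
drive_tool(
  series=[
    [[0.1,-0.13,0.69],[0.6,0,0.1]],
    [[0.2,-0.12,0.69],[0.6,0,0.1]],
    [[0.3,-0.12,0.7],[0.6,0,0.1]],
    [[0.4,-0.11,0.7],[0.6,0,0.1]],
    [[0.5,-0.1,0.7],[0.6,0,0]],
  ],
)

```text
time: 2.8
eef_pos: [0.4013, -0.3155, 0.2499]
tcp_rot: [0.554, 0.439, -0.552, 0.444]
contact_force: [0.5, 1.1, 0.5]
opening: -0.004
```

```bash
python3 - <<'E'
from h import *
st()
plan([(toworld((-.135,.0065,.08)),Rt(Q[2]),30),(toworld((-.135,.0065,.025)),Rt(Q[2]),15)])
snap('top','top1');snap('scene','scene1')
crop('top1',370,145,480,275,4.6,'c3'); crop('scene1',300,195,480,345,4,'c4')
E
```

```text
t 2.8 pos [ 0.4013 -0.3155  0.2499] box [-135.3   -2.9  149.9] open -0.004 F [0.5 1.1 0.5] q [-0.87 -0.09  1.97  0.    1.26 -0.64]
tilt x axis [ 0.006 -0.004 -1.   ] y yaw -12.8
-- 3 rows
[[0.466, -0.002, -0.064], [-0.16, 0.04, -0.13]],[[0.466, -0.001, -0.063], [-0.16, 0.04, -0.13]],[[0.466, 0.001, -0.063], [-0.16, 0.04, -0.13]],
-- 4 rows
[[0.275, 0.0, -0.0], [0.0, 0.0, 0.0]],[[0.275, 0.0, -0.0], [0.0, 0.0, 0.0]],[[0.275, 0.0, -0.0], [0.0, 0.0, 0.0]],[[0.275, 0.0, -0.0], [0.0, 0.0, 0.0]],
```

View pics/c3.png

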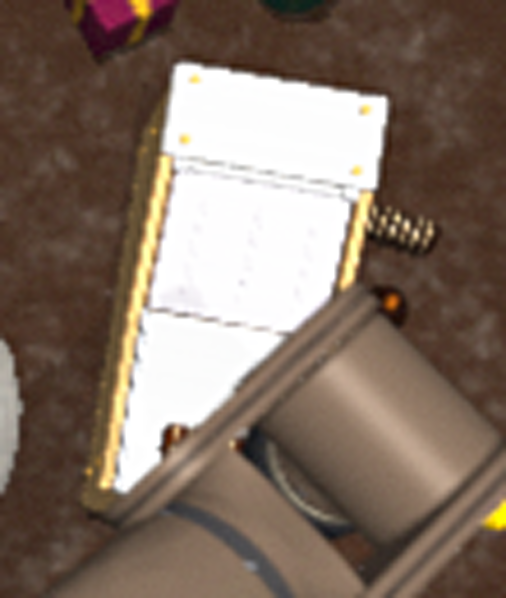

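View pics/c4.png

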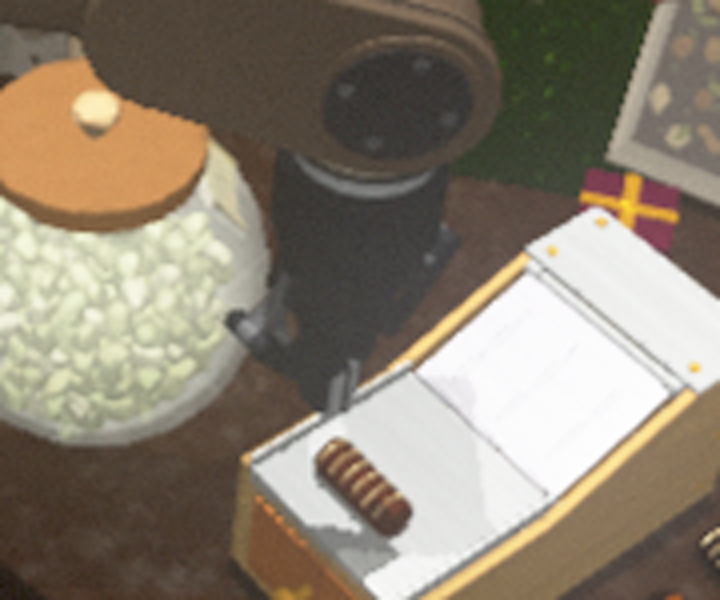

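```bash
python3 - <<'E'
from h import *
s,R=st(False); p=s['eef_pos']
for d in (0,.011,.02): print(d,(proj('scene1',p+R.apply([d,0,0]))-[300,195])*4)
E
```

```text
0 [322.2969206  382.43322074]
0.011 [320.09470801 396.82564553]
0.02 [318.31834389 408.4349638 ]
```

Call:
drive_tool(
  series=[
    [[0.47,0,-0.06],[-0.2,0,-0.1]],
    [[0.47,0,-0.06],[-0.2,0,-0.1]],
    [[0.47,0,-0.06],[-0.2,0,-0.1]],
    [[0.3,0,0],[0,0,0]],
    [[0.3,0,0],[0,0,0]],
  ],
)

```text
time: 3.4
eef_pos: [0.4021, -0.306, 0.1445]
tcp_rot: [-0.552, -0.443, 0.552, -0.441]
contact_force: [0.6, -0.2, -0.4]
opening: 0.001
```

```bash
python3 - <<'E'
from h import *
st()
plan([(toworld((-.130,.0065,.017)),Rt(Q[2]),30)])
snap('scene','scene2')
crop('scene2',330,235,480,345,5,'c5')
s,R=st(False); p=s['eef_pos']
for d in (0,.011,.02): print(d,(proj('scene2',p+R.apply([d,0,0]))-[330,235])*5)
E
```

```text
t 3.4 pos [ 0.4021 -0.306   0.1445] box [-136.5    6.5   44.5] open 0.001 F [ 0.6 -0.2 -0.4] q [-0.85  0.02  2.07 -0.    1.06 -0.63]
tilt x axis [-0.002  0.002 -1.   ] y yaw -12.54
-- 1 rows
[[0.55, 0.132, 0.0], [-0.22, -0.1, 0.13]],
0 [211.21591094 420.68983971]
0.011 [208.82590497 436.34290894]
0.02 [206.89600048 448.98259647]
```

View pics/c5.png

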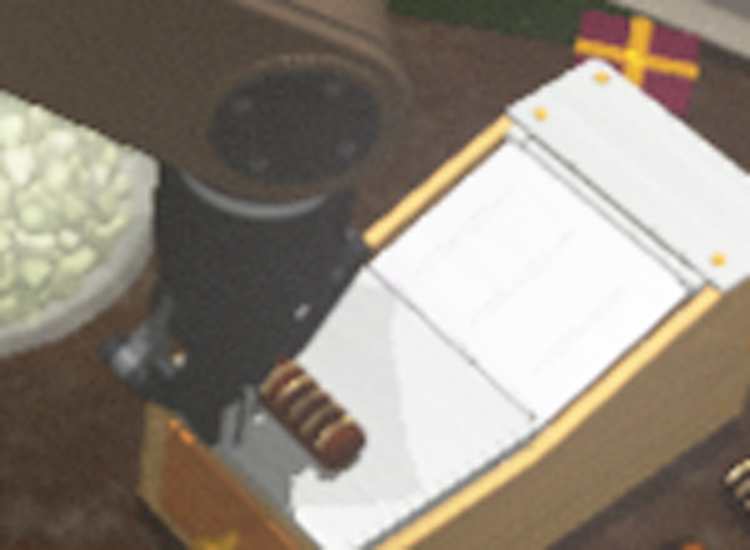

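Call:
drive_tool(
  series=[
    [[0.3,0.33,0],[-0.2,0,0.1]],
    [[0.1,0,0],[0,0,0]],
    [[0.06,0,0],[0,0,0]],
  ],
)

```text
time: 3.75
eef_pos: [0.4177, -0.3064, 0.1188]
tcp_rot: [0.551, 0.447, -0.55, 0.441]
contact_force: [-1.4, -0.1, -0.3]
opening: 0.002
```

```bash
python3 - <<'E'
from h import *
st()
snap('scene','scene3')
crop('scene3',370,285,450,345,9,'c6')
s,R=st(False); p=s['eef_pos']
for d in (0,.011,.02): print(d,(proj('scene3',p+R.apply([d,0.0145,.011]))-[370,285])*9,(proj('scene3',p+R.apply([d,-0.0145,.011]))-[370,285])*9)
E
```

```text
t 3.75 pos [ 0.4177 -0.3064  0.1188] box [-121.2    9.4   18.8] open 0.002 F [-1.4 -0.1 -0.3] q [-0.83  0.09  2.05  0.    1.01 -0.62]
tilt x axis [-0.004  0.007 -1.   ] y yaw -12.22
0 [136.83665421 329.19842874] [ 44.45636552 387.53204156]
0.011 [131.8023164  356.53906427] [ 40.02627095 414.76576228]
0.02 [127.73602855 378.62238453] [ 36.44856095 436.75950378]
```

View pics/c6.png

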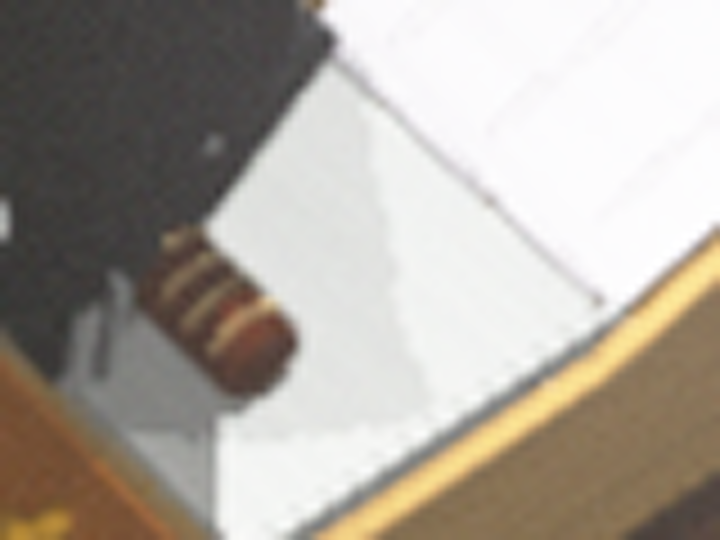

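```bash
python3 - <<'E'
from h import *
st(False)
plan([(toworld((-.120,.0065,.0145)),Rt(Q[2]),30)])
E
```

```text
-- 1 rows
[[0.075, 0.03, 0.062], [0.08, -0.35, 0.34]],
```

Call:
drive_tool(
  series=[
    [[0.08,0.02,0.06],[0.1,-0.4,0.3]],
    [[0,0,0],[0,0,0]],
  ],
)

```text
time: 4.0
eef_pos: [0.4178, -0.3097, 0.1153]
tcp_rot: [-0.55, -0.443, 0.551, -0.444]
contact_force: [-0.1, 0.4, -0.2]
opening: 0.001
```

```bash
python3 - <<'E'
from h import *
st()
plan([(toworld((-.100,.0065,.0145)),Rt(Q[2]),5)])
E
```

```text
t 4.0 pos [ 0.4178 -0.3097  0.1153] box [-120.4    6.3   15.3] open 0.001 F [-0.1  0.4 -0.2] q [-0.83  0.09  2.05 -0.    1.   -0.62]
tilt x axis [ 0.    -0.003 -1.   ] y yaw -12.33
-- 5 rows
[[0.003, 0.081, -0.001], [-0.0, 0.03, -0.01]],[[0.003, 0.081, -0.001], [-0.0, 0.03, -0.01]],[[0.003, 0.081, -0.001], [-0.0, 0.03, -0.01]],[[0.003, 0.081, -0.001], [-0.0, 0.03, -0.01]],[[0.003, 0.081, -0.001], [-0.0, 0.03, -0.01]],
```

Call:
drive_tool(
  series=[
    [[0,0.1,0],[0,0,0]],
    [[0,0.1,0],[0,0,0]],
    [[0,0.1,0],[0,0,0]],
    [[0,0.1,0],[0,0,0]],
    [[0,0.1,0],[0,0,0]],
  ],
)

```text
time: 4.5
eef_pos: [0.4442, -0.3164, 0.1174]
tcp_rot: [-0.551, -0.441, 0.551, -0.445]
contact_force: [0.2, -0.3, -0.6]
opening: -0.006
```

```bash
python3 - <<'E'
from h import *
st()
snap('scene','scene4')
crop('scene4',360,255,460,345,7,'c7')
plan([(toworld((-.060,.0065,.0145)),Rt(Q[2]),5)])
E
```

```text
t 4.5 pos [ 0.4442 -0.3164  0.1174] box [-93.2   5.4  17.4] open -0.006 F [ 0.2 -0.3 -0.6] q [-0.8   0.14  1.99 -0.    1.   -0.59]
tilt x axis [ 0.002 -0.005 -1.   ] y yaw -12.4
-- 7 rows
[[0.009, 0.093, -0.004], [-0.01, 0.04, -0.04]],[[0.009, 0.093, -0.004], [-0.01, 0.04, -0.04]],[[0.009, 0.093, -0.004], [-0.01, 0.04, -0.04]],[[0.009, 0.093, -0.004], [-0.01, 0.04, -0.04]],[[0.009, 0.093, -0.004], [-0.01, 0.04, -0.04]],
[[0.009, 0.093, -0.004], [-0.01, 0.04, -0.04]],[[0.009, 0.093, -0.004], [-0.01, 0.04, -0.04]],
```

View pics/c7.png

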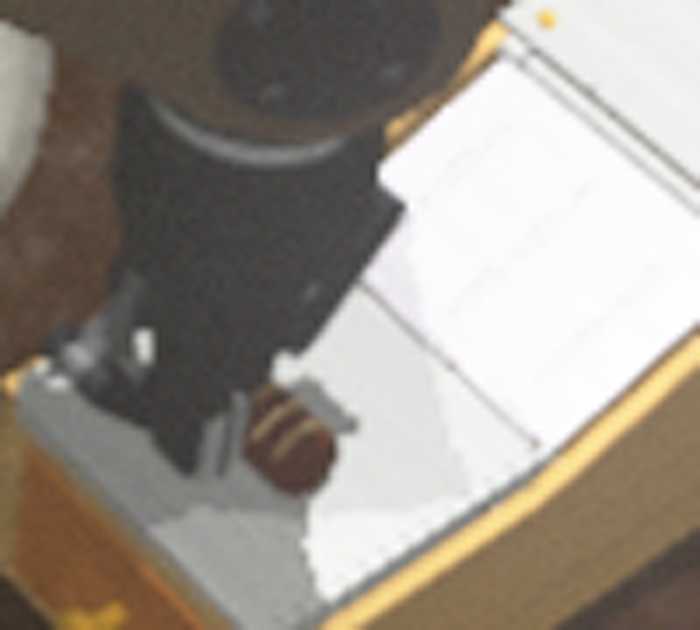

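Call:
drive_tool(
  series=[
    [[0.03,0.1,-0.01],[0,0,0]],
    [[0.02,0.1,-0.01],[0,0,0]],
    [[0.01,0.1,-0.01],[0,0,0]],
    [[0.01,0.1,0],[0,0,0]],
    [[0.01,0.1,0],[0,0,0]],
  ],
)

```text
time: 5.05
eef_pos: [0.4715, -0.3206, 0.1129]
tcp_rot: [-0.551, -0.441, 0.551, -0.445]
contact_force: [-0.3, 0.3, 0.3]
opening: 0.003
```

```bash
python3 - <<'E'
from h import *
st()
snap('scene','scene5');snap('top','top5')
crop('scene5',360,245,460,335,7,'c8');crop('top5',370,145,480,275,4.6,'c9')
E
```

```text
t 5.05 pos [ 0.4715 -0.3206  0.1129] box [-65.6   7.   12.9] open 0.003 F [-0.3  0.3  0.3] q [-0.77  0.2   1.94 -0.    1.   -0.56]
tilt x axis [ 0.002 -0.005 -1.   ] y yaw -12.38
```

View pics/c8.png

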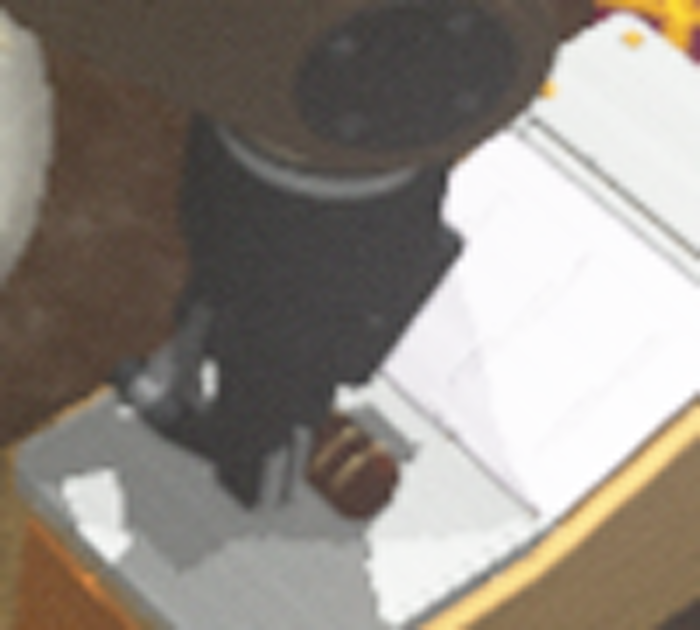

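View pics/c9.png

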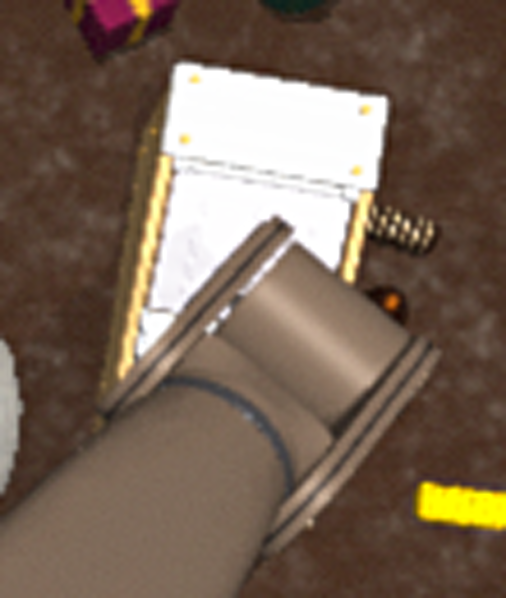

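Call:
drive_tool(
  series=[
    [[-0.02,0.1,0],[0,0,0]],
    [[0,0.1,0],[0,0,0]],
    [[0,0.1,0],[0,0,0]],
    [[0,0.08,0],[0,0,0]],
    [[0,0.03,0],[0,0,0]],
  ],
)

```text
time: 5.65
eef_pos: [0.4933, -0.3254, 0.1141]
tcp_rot: [-0.551, -0.441, 0.551, -0.445]
contact_force: [1.2, -0.2, 0.3]
opening: 0.002
```

```bash
python3 - <<'E'
from h import *
st()
snap('scene','scene6')
crop('scene6',380,235,480,325,7,'c10')
for y in(.02,-.024):
  for x in (0,-.024): print(x,y,(proj('scene6',toworld((x,y,0)))-[380,235])*7)
E
```

```text
t 5.65 pos [ 0.4933 -0.3254  0.1141] box [-43.3   7.   14.1] open 0.002 F [ 1.2 -0.2  0.3] q [-0.75  0.24  1.89 -0.    1.01 -0.54]
tilt x axis [ 0.003 -0.005 -1.   ] y yaw -12.38
0 0.02 [234.0003827  439.49298084]
-0.024 0.02 [179.88642968 473.41310636]
0 -0.024 [329.87631338 527.13993104]
-0.024 -0.024 [275.42077025 562.59952157]
```

View pics/c10.png

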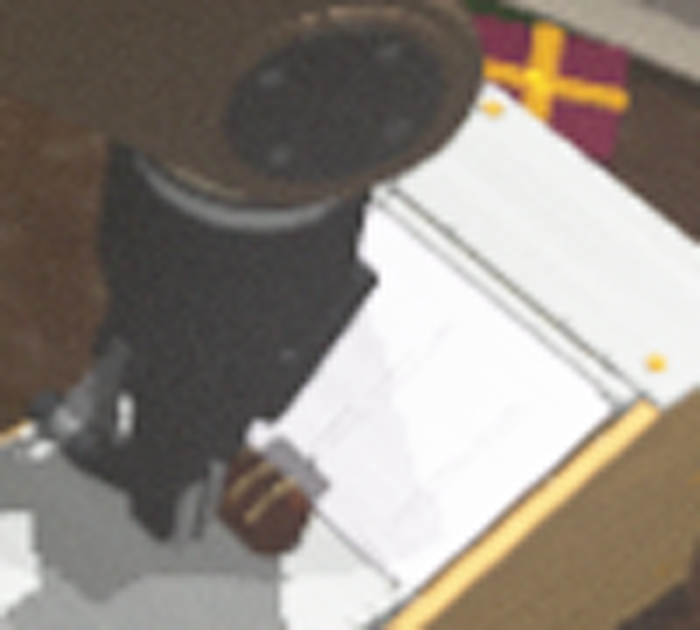

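Call:
drive_tool(
  series=[
    [[0,0.04,0],[0,0,0]],
    [[0,0.04,0],[0,0,0]],
    [[0,0.03,0],[0,0,0]],
    [[0,0,0],[0,0,0]],
  ],
)

```text
time: 6.1
eef_pos: [0.499, -0.3266, 0.114]
tcp_rot: [-0.551, -0.441, 0.551, -0.445]
contact_force: [-0.1, 0.1, 0.2]
opening: -0.001
```

```bash
python3 - <<'E'
from h import *
st()
snap('scene','scene7')
crop('scene7',380,235,480,325,7,'c11')
E
```

```text
t 6.1 pos [ 0.499  -0.3266  0.114 ] box [-37.5   7.   14. ] open -0.001 F [-0.1  0.1  0.2] q [-0.75  0.25  1.87 -0.    1.01 -0.53]
tilt x axis [ 0.003 -0.005 -1.   ] y yaw -12.38
```

View pics/c11.png

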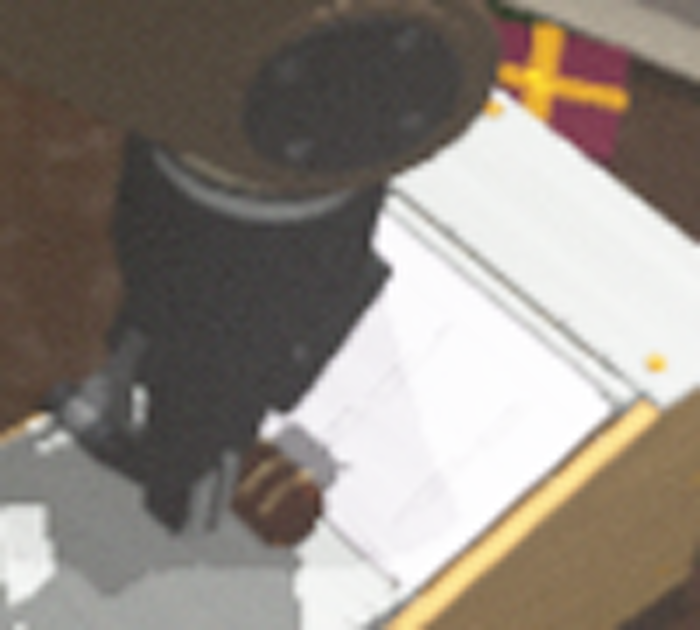

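Call:
drive_tool(
  series=[
    [[0,-0.12,0],[0,0,0]],
    [[-0.2,-0.1,0],[0,0,0]],
    [[-0.9,0,0],[0,0.2,-0.2]],
    [[-0.9,0,0],[0,0,0]],
  ],
)

```text
time: 6.55
eef_pos: [0.4827, -0.3203, 0.2086]
tcp_rot: [-0.55, -0.449, 0.552, -0.437]
contact_force: [1.1, -0.6, 1.1]
opening: 0.0
```

Call:
drive_tool(
  series=[
    [[0,0,0],[0,0,0]],
    [[0,0,0],[0,0,0]],
  ],
  grip=0.53,
)

```text
time: 6.75
eef_pos: [0.4847, -0.3228, 0.2183]
tcp_rot: [-0.551, -0.444, 0.551, -0.442]
contact_force: [-0.2, 0.7, -0.5]
opening: 0.335
```

```bash
python3 - <<'E'
from h import *
st()
snap('scene','scene8'); snap('top','top8')
crop('scene8',340,185,480,325,4.2,'c12'); crop('top8',370,145,480,275,4.6,'c13')
E
```

```text
t 6.75 pos [ 0.4847 -0.3228  0.2183] box [-52.2   7.7 118.3] open 0.335 F [-0.2  0.7 -0.5] q [-0.76  0.11  1.83 -0.    1.21 -0.54]
tilt x axis [-0.002  0.002 -1.   ] y yaw -12.42
```

View pics/c12.png

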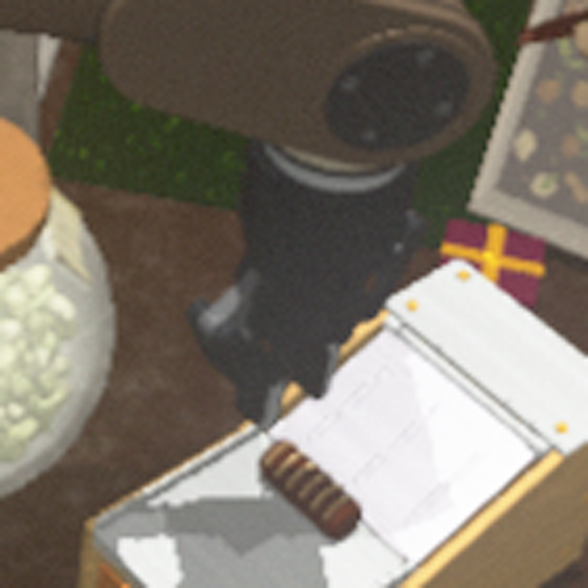

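View pics/c13.png

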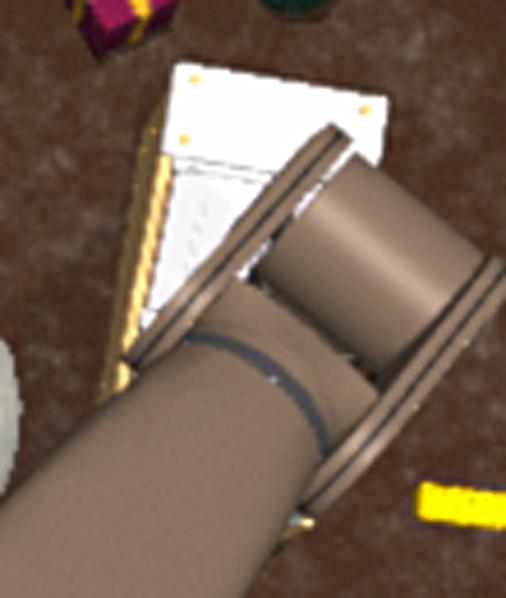

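```bash
python3 - <<'E'
from h import *
for p in [(310,488),(272,455),(347,522)]:
    w=ray('scene8',(np.array(p)+.5)/4.2-.5+[340,185],.1135); print(tobox(w)*1000)
# draw expected box outline
im=cv2.imread('pics/scene8.png')[235:325,380:480]; im=cv2.resize(im,None,fx=8,fy=8,interpolation=cv2.INTER_CUBIC)
def L(a,b,c):
    f=lambda X:tuple(int(v) for v in (proj('scene8',toworld(X))-[380,235])*8+4); cv2.line(im,f(a),f(b),c,1)
cx,cy=-.0115,.0065
for z in(0,.025):
    P=[(cx+a*.012,cy+b*.03,z) for a,b in((-1,-1),(1,-1),(1,1),(-1,1))]
    for i in range(4): L(P[i],P[(i+1)%4],(0,255,0) if z else (255,0,0))
L((0,.057,0),(0,-.057,0),(0,0,255))
im=im[:600];cv2.imwrite('pics/o1.png',im)
plan([(toworld((.0055,.0065,.07)),Rt(Q[2]),30)])
E
```

```text
[-15.15100878   6.84480338  13.5       ]
[-16.07060742  35.39260306  13.5       ]
[-15.14907938 -21.09838929  13.5       ]
-- 3 rows
[[0.318, 0.384, 0.007], [-0.03, -0.02, 0.05]],[[0.318, 0.383, 0.008], [-0.03, -0.02, 0.05]],[[0.319, 0.383, 0.008], [-0.03, -0.02, 0.05]],
```

View pics/o1.png

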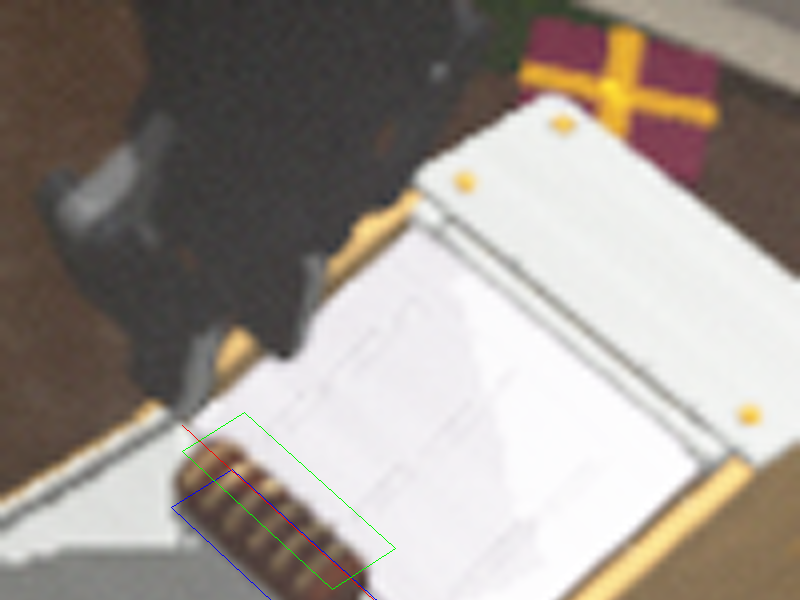

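Call:
drive_tool(
  series=[
    [[0.1,0.38,0.01],[0,0,0]],
    [[0.2,0.38,0.01],[0,0,0]],
    [[0.3,0.36,0.01],[0,0,0]],
    [[0.3,0,0],[0,0,0]],
    [[0,0,0],[0,0,0]],
  ],
  grip=0.7,
)

```text
time: 7.35
eef_pos: [0.5371, -0.3343, 0.1641]
tcp_rot: [-0.55, -0.448, 0.552, -0.438]
contact_force: [-0.4, 0.1, 0.4]
opening: 0.845
```

```bash
cat > look.py <<'E'
from h import *
import sys
n=sys.argv[1]; x0,y0,x1,y1,s=[float(v) for v in sys.argv[2:7]]
st(); snap('scene',n); crop(n,int(x0),int(y0),int(x1),int(y1),s,n+'c')
S,R=st(False); p=np.array(S['eef_pos']); w=.085*S['opening']/2
for d in (0,.011):
    for sg in (-1,1):
        print(d,sg,[np.round((proj(n,p+R.apply([d,sg*(w+e),.011]))-[x0,y0])*s).tolist() for e in(0,.0145)])
E
python3 look.py s9 380 215 480 305 7
```

```text
t 7.35 pos [ 0.5371 -0.3343  0.1641] box [ 1.4  7.7 64.1] open 0.845 F [-0.4  0.1  0.4] q [-0.72  0.27  1.74 -0.    1.14 -0.5 ]
tilt x axis [-0.011  0.009 -1.   ] y yaw -12.46
0 -1 [[236.0, 544.0], [201.0, 565.0]]
0 1 [[403.0, 442.0], [436.0, 422.0]]
0.011 -1 [[230.0, 567.0], [196.0, 588.0]]
0.011 1 [[397.0, 465.0], [429.0, 445.0]]
```

View pics/s9c.png

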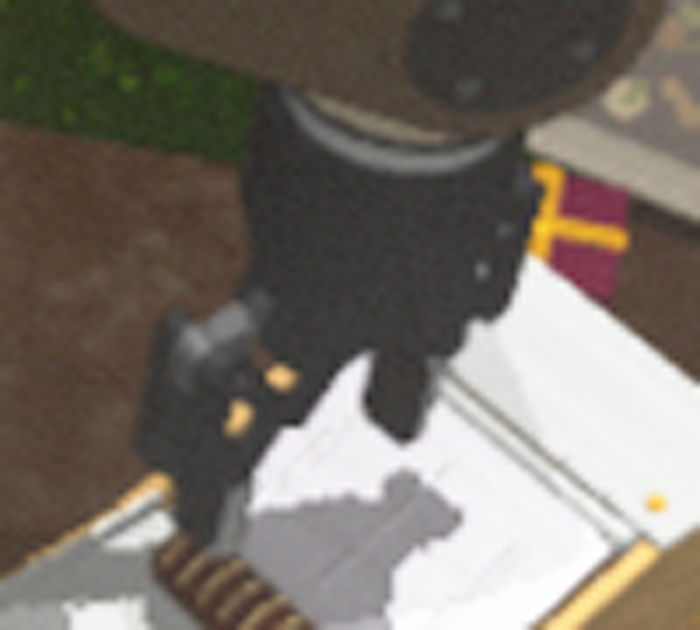

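```bash
python3 - <<'E'
from h import *
plan([(toworld((.002,.0065,.03)),Rt(Q[2]),40)])
E
```

```text
-- 1 rows
[[0.707, 0.012, 0.021], [-0.15, -0.31, 0.65]],
```

Call:
drive_tool(
  series=[
    [[0.35,0.01,0.01],[-0.1,-0.2,0.4]],
    [[0.33,0,0.01],[0,-0.1,0.2]],
    [[0,0,0],[0,0,0]],
  ],
)

```text
time: 7.7
eef_pos: [0.536, -0.3356, 0.1316]
tcp_rot: [-0.551, -0.443, 0.551, -0.443]
contact_force: [0.5, -0.4, 0.6]
opening: 0.852
```

```bash
python3 look.py s10 380 215 480 305 7
```

```text
t 7.7 pos [ 0.536  -0.3356  0.1316] box [ 0.6  6.2 31.6] open 0.852 F [ 0.5 -0.4  0.6] q [-0.72  0.3   1.77 -0.    1.07 -0.5 ]
tilt x axis [-0. -0. -1.] y yaw -12.4
0 -1 [[223.0, 615.0], [189.0, 637.0]]
0 1 [[389.0, 511.0], [421.0, 491.0]]
0.011 -1 [[219.0, 637.0], [184.0, 659.0]]
0.011 1 [[383.0, 533.0], [415.0, 513.0]]
```

View pics/s10c.png

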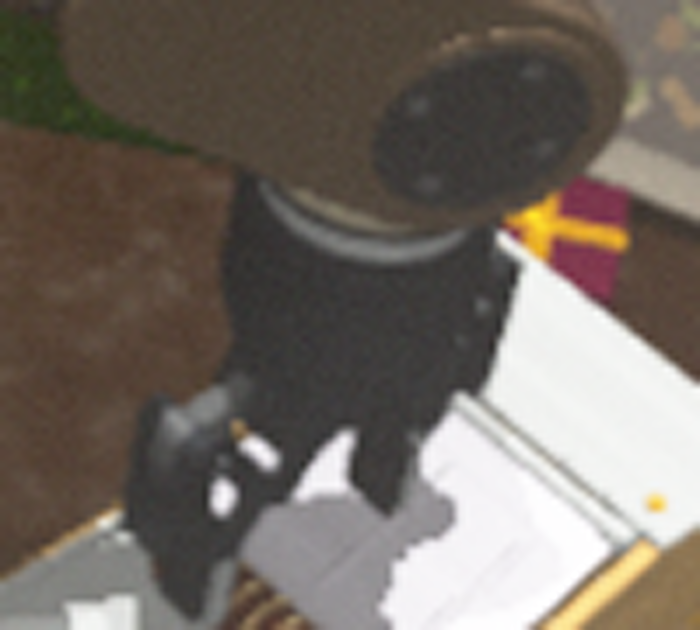

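Call:
drive_tool(
  series=[
    [[0.12,0,0],[0,0,0]],
    [[0.12,0,0],[0,0,0]],
    [[0.12,0,0],[0,0,0]],
    [[0.1,0,0],[0,0,0]],
  ],
)

```text
time: 8.15
eef_pos: [0.5385, -0.338, 0.114]
tcp_rot: [0.552, 0.439, -0.551, 0.447]
contact_force: [0.5, 0.2, 1.1]
opening: 0.853
```

```bash
python3 look.py s11 380 225 480 315 7
```

```text
t 8.15 pos [ 0.5385 -0.338   0.114 ] box [ 3.6  4.3 14. ] open 0.853 F [0.5 0.2 1.1] q [-0.72  0.33  1.78 -0.    1.03 -0.5 ]
tilt x axis [ 0.008 -0.007 -1.   ] y yaw -12.42
0 -1 [[222.0, 585.0], [188.0, 607.0]]
0 1 [[385.0, 480.0], [417.0, 460.0]]
0.011 -1 [[217.0, 606.0], [184.0, 628.0]]
0.011 1 [[380.0, 502.0], [411.0, 481.0]]
```

View pics/s11c.png

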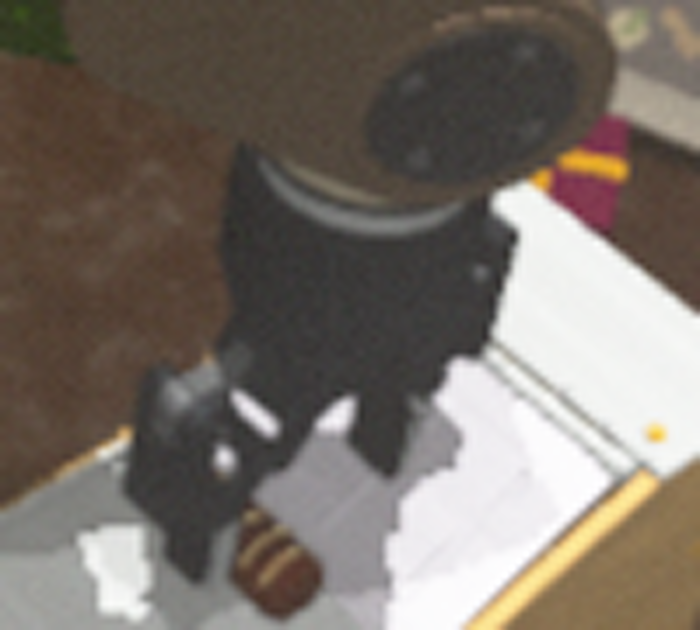

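```bash
python3 - <<'E'
from h import *
plan([(toworld((.002,.0068,.004)),Rt(Q[2]),4)])
E
```

```text
-- 3 rows
[[0.061, -0.008, -0.016], [-0.03, 0.09, -0.15]],[[0.061, -0.008, -0.016], [-0.03, 0.09, -0.15]],[[0.061, -0.008, -0.016], [-0.03, 0.09, -0.15]],
```

Call:
drive_tool(
  series=[
    [[0.06,-0.01,-0.02],[0,0.1,-0.2]],
    [[0.06,-0.01,-0.02],[0,0.1,-0.2]],
    [[0.06,0,-0.02],[0,0.1,-0.1]],
    [[0,0,0],[0,0,0]],
  ],
)

```text
time: 8.6
eef_pos: [0.5386, -0.3355, 0.1046]
tcp_rot: [-0.551, -0.442, 0.551, -0.443]
contact_force: [0.4, -0.2, 0.8]
opening: 0.846
```

```bash
python3 look.py s12 380 225 480 315 7
```

```text
t 8.6 pos [ 0.5386 -0.3355  0.1046] box [3.1 6.8 4.6] open 0.846 F [ 0.4 -0.2  0.8] q [-0.72  0.34  1.78 -0.    1.02 -0.5 ]
tilt x axis [ 0.001 -0.001 -1.   ] y yaw -12.43
0 -1 [[213.0, 596.0], [179.0, 618.0]]
0 1 [[375.0, 493.0], [407.0, 472.0]]
0.011 -1 [[208.0, 617.0], [175.0, 639.0]]
0.011 1 [[370.0, 514.0], [401.0, 494.0]]
```

View pics/s12c.png

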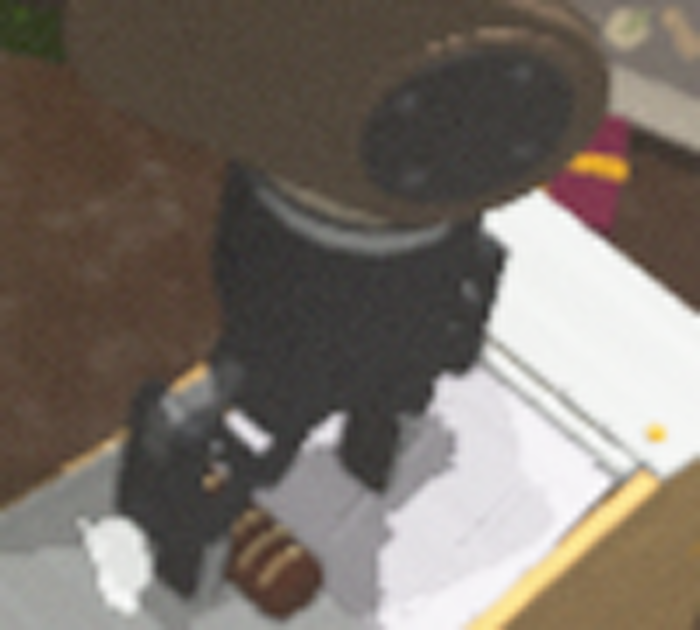

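Call:
drive_tool(
  series=[
    [[0,0.08,0],[0,0,0]],
    [[0,0.08,0],[0,0,0]],
    [[0,0.08,0],[0,0,0]],
  ],
)

```text
time: 8.95
eef_pos: [0.5483, -0.3368, 0.1028]
tcp_rot: [-0.55, -0.445, 0.552, -0.441]
contact_force: [-2.4, 0.5, 0.8]
opening: 0.846
```

```bash
python3 look.py s13 380 225 480 315 7
```

```text
t 8.95 pos [ 0.5483 -0.3368  0.1028] box [12.8  7.6  2.8] open 0.846 F [-2.4  0.5  0.8] q [-0.71  0.36  1.75 -0.    1.04 -0.49]
tilt x axis [-0.007  0.003 -1.   ] y yaw -12.41
0 -1 [[234.0, 583.0], [200.0, 604.0]]
0 1 [[395.0, 481.0], [426.0, 461.0]]
0.011 -1 [[229.0, 604.0], [196.0, 625.0]]
0.011 1 [[389.0, 502.0], [420.0, 482.0]]
```

View pics/s13c.png

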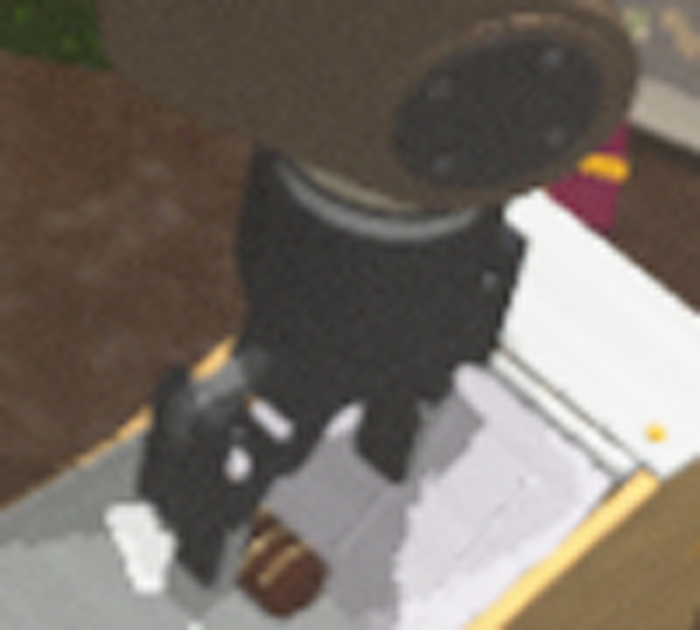

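Call:
drive_tool(
  series=[
    [[-0.01,0.09,0.01],[0,-0.1,0.2]],
    [[-0.01,0.09,0.01],[0,-0.1,0.1]],
    [[0,0.09,0],[0,0,0]],
  ],
)

```text
time: 9.3
eef_pos: [0.5601, -0.3397, 0.1022]
tcp_rot: [-0.549, -0.446, 0.553, -0.44]
contact_force: [-7.3, 2.0, 3.5]
opening: 0.849
```

```bash
python3 look.py s14 380 225 480 315 7
```

```text
t 9.3 pos [ 0.5601 -0.3397  0.1022] box [25.   7.3  2.2] open 0.849 F [-7.3  2.   3.5] q [-0.7   0.39  1.72 -0.01  1.04 -0.48]
tilt x axis [-0.01   0.002 -1.   ] y yaw -12.35
0 -1 [[263.0, 567.0], [230.0, 587.0]]
0 1 [[422.0, 466.0], [452.0, 447.0]]
0.011 -1 [[257.0, 588.0], [225.0, 609.0]]
0.011 1 [[415.0, 488.0], [446.0, 468.0]]
```

View pics/s14c.png

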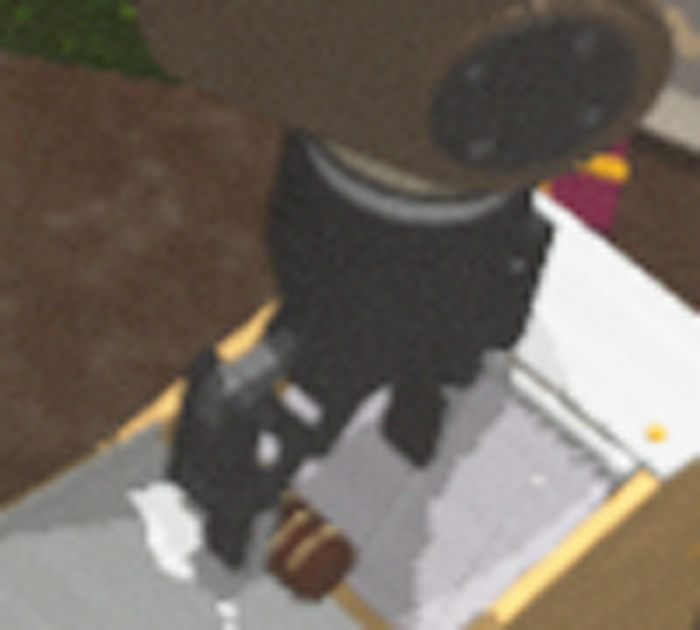

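Call:
drive_tool(
  series=[
    [[-0.02,0.08,0.01],[0,-0.1,0.3]],
    [[-0.01,0.08,0],[0,-0.1,0.2]],
  ],
)

```text
time: 9.55
eef_pos: [0.5651, -0.341, 0.102]
tcp_rot: [-0.547, -0.447, 0.554, -0.44]
contact_force: [-10.8, 1.0, 3.9]
opening: 0.849
```

```bash
python3 look.py s15 380 225 480 315 7
```

```text
t 9.55 pos [ 0.5651 -0.341   0.102 ] box [30.1  7.1  2. ] open 0.849 F [-10.8   1.    3.9] q [-0.69  0.4   1.7  -0.01  1.05 -0.48]
tilt x axis [-0.013  0.002 -1.   ] y yaw -12.28
0 -1 [[273.0, 560.0], [240.0, 581.0]]
0 1 [[432.0, 460.0], [463.0, 441.0]]
0.011 -1 [[268.0, 582.0], [235.0, 602.0]]
0.011 1 [[426.0, 482.0], [456.0, 462.0]]
```

View pics/s15c.png

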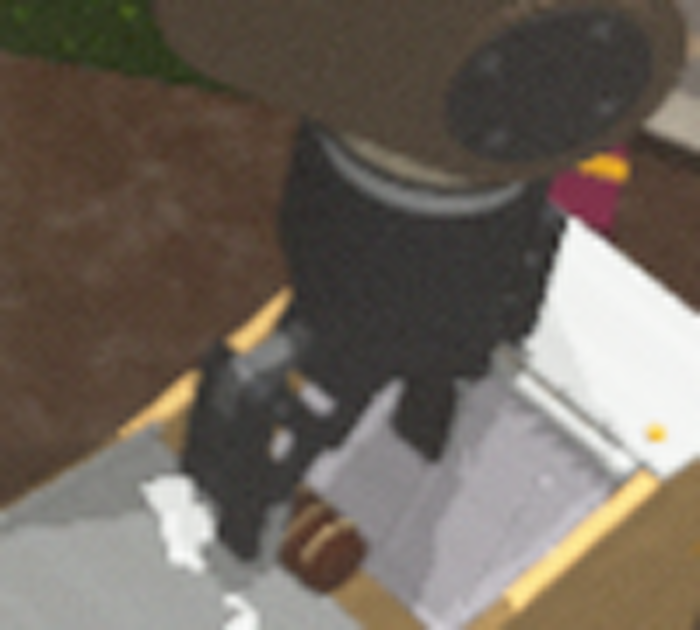

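Call:
drive_tool(
  series=[
    [[-0.04,0.06,0.01],[0,-0.1,0.3]],
    [[-0.02,0.06,0],[0,0,0.2]],
  ],
  grip=0.55,
)

```text
time: 9.8
eef_pos: [0.5688, -0.3421, 0.1044]
tcp_rot: [-0.547, -0.447, 0.554, -0.44]
contact_force: [-5.3, 0.7, -2.1]
opening: 0.778
```

```bash
python3 look.py s16 380 225 480 315 7
```

```text
t 9.8 pos [ 0.5688 -0.3421  0.1044] box [34.   6.8  4.4] open 0.778 F [-5.3  0.7 -2.1] q [-0.69  0.4   1.69 -0.01  1.06 -0.47]
tilt x axis [-0.013  0.001 -1.   ] y yaw -12.24
0 -1 [[292.0, 546.0], [259.0, 567.0]]
0 1 [[436.0, 455.0], [466.0, 436.0]]
0.011 -1 [[286.0, 568.0], [254.0, 588.0]]
0.011 1 [[429.0, 477.0], [460.0, 457.0]]
```

View pics/s16c.png

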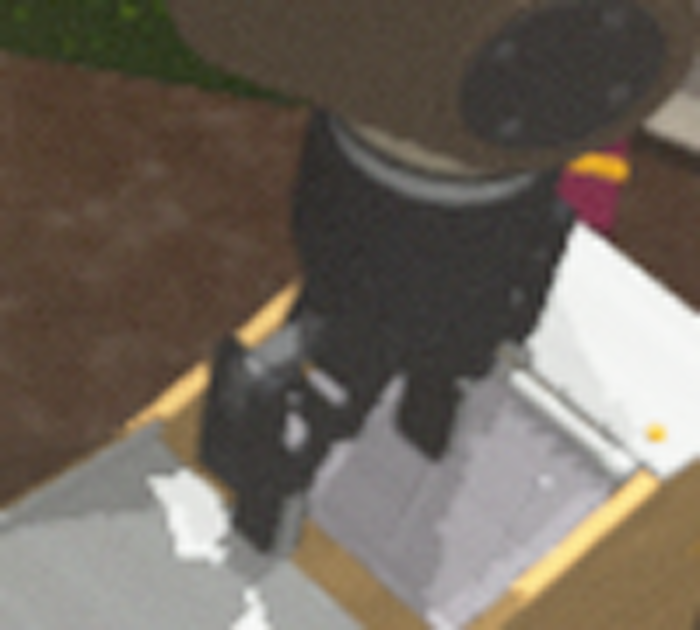

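Call:
drive_tool(
  series=[
    [[-0.2,-0.05,0],[0,0,0.3]],
    [[-0.5,-0.05,0],[0,0,0.3]],
    [[-0.9,-0.05,0],[0,0,0]],
    [[-0.9,0,0],[0,0,0]],
    [[-0.5,-0.9,0],[0,0,0]],
  ],
)

```text
time: 10.35
eef_pos: [0.5237, -0.3316, 0.2559]
tcp_rot: [0.552, 0.443, -0.549, 0.445]
contact_force: [-0.1, -0.5, 1.2]
opening: 0.772
```

Call:
drive_tool(
  series=[
    [[-0.3,-0.9,0],[0,0,0]],
    [[-0.2,-0.9,0],[0,0,0]],
    [[0,-0.9,0],[0,0,0]],
    [[0,0,0],[0,0,0]],
    [[0,0,0],[0,0,0]],
  ],
)

```text
time: 10.85
eef_pos: [0.3922, -0.3053, 0.2959]
tcp_rot: [0.554, 0.429, -0.546, 0.46]
contact_force: [0.8, -0.0, -0.1]
opening: 0.774
```

```bash
python3 look.py s17 340 205 510 375 3.5; python3 -c "
from h import *
snap('top','t17');crop('t17',370,145,480,275,4.6,'t17c')"
```

```text
t 10.85 pos [ 0.3922 -0.3053  0.2959] box [-146.4    5.1  195.9] open 0.774 F [ 0.8 -0.  -0.1] q [-0.87 -0.18  1.97  0.01  1.31 -0.66]
tilt x axis [ 0.037 -0.027 -0.999] y yaw -12.14
0 -1 [[95.0, 278.0], [73.0, 291.0]]
0 1 [[188.0, 220.0], [208.0, 208.0]]
0.011 -1 [[94.0, 291.0], [73.0, 305.0]]
0.011 1 [[187.0, 234.0], [207.0, 221.0]]
```

View pics/s17c.png

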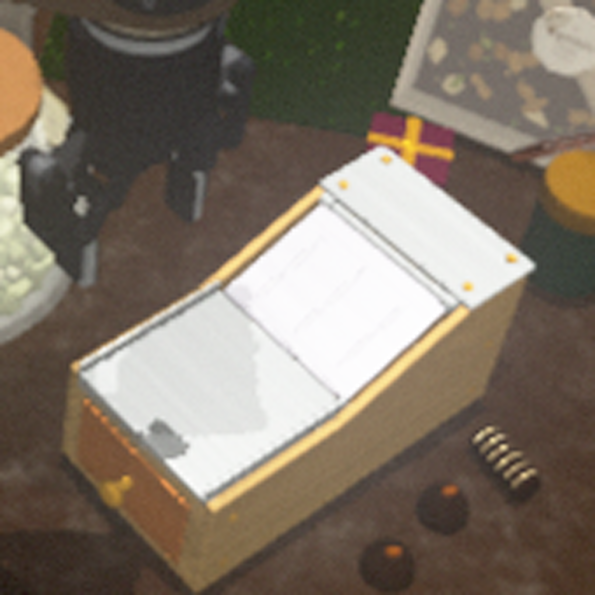

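View pics/t17c.png

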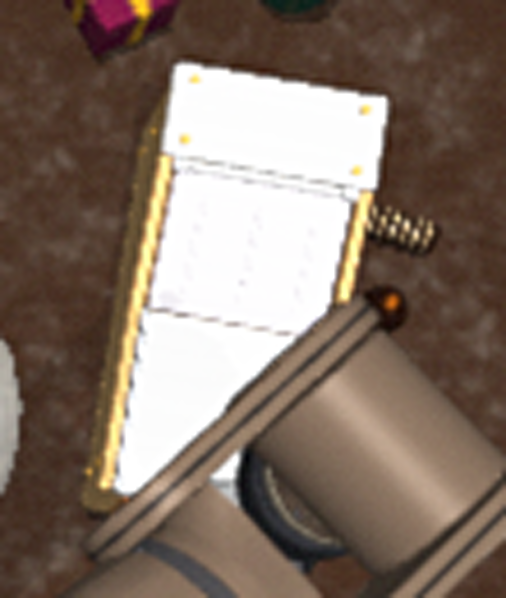

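```bash
python3 - <<'E'
from h import *
s,_=st(); print(np.abs(s['dq']).max()); print(ctrl.sign_off())
E
```

```text
t 10.95 pos [ 0.3927 -0.3053  0.2951] box [-145.9    5.2  195.1] open 0.774 F [0.5 0.1 0.4] q [-0.87 -0.18  1.96  0.01  1.31 -0.66]
tilt x axis [ 0.034 -0.025 -0.999] y yaw -12.08
0.03168563773583382
the job is handed in; nothing more can be done
None
```

The spoiled bar is in the scrap box and the flap has shut again; I handed the job in at 10.95 s.

- **How it went:** I pushed the bar along the landing to the sill with the closed fingers. I then lifted off and opened the gripper. The front finger pressed the flap down, and while it held the flap open, the rear finger pushed the bar over the edge.
- **Last checks:** The final pictures show an empty landing and the flap seam where it was at the start. The dark bar and both pralines look unmoved. The gripper is about 0.2 m above the landing, with no contact force beyond sensor noise.
- **What disagreed:** The force while holding the flap open reached about 11 N, more than the stated 1.5 to 3.5 N, but well under the limits. The bar also dropped a few millimetres later than my estimate of the sill position predicted. To finish the push I narrowed the grip slightly, so that the front finger stayed on the flap while the rear finger moved forward.
- **Not checked:** I did not see the bar inside the closed box. It was gone from the landing while the flap was still open. I also took no close look at the mallet and brittle at the end; my route to the box did not go near them.

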